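# Tare the counting scale with its parts cup

## Task

Stand the empty yellow parts cup upright in the ring on the pan of the blue counting scale, setting it down gently. Then, with the cup left standing there, turn the scale's bezel until its red zero mark sits right at the tip of the needle, and let go. Leave the jar, the tin, the spray can and the tape measure where they are.

Things in the scene. Friction and masses are not known exactly. Their poses are not given: they have to be found in the camera images.
- scale: Blue mechanical counting scale, fixed to the bench, body 150 (x) by 270 (y) mm, its flat top 50 mm above the bench. Origin: centre of its underside, on the bench. z up. Round steel weighing pan at local y = +70 mm, black-rimmed dial facing up at local y = -70 mm (local x = 0 for both).
- pan_seat (a point): Centre of the weighing pan's upper surface, where the cup's underside belongs; 72 mm above the bench when empty. The pan is a steel disc 110 mm across; on it a dark steel ring, 56 mm inside, 64 mm outside, 12 mm tall, concentric, open above. The pan is sprung (500 N/m) and sinks straight down under load, 4 to 9 mm for the cup, with its stop at 14 mm.
- dial_center (a point): On the axis of dial and bezel, at the bezel's top, 84 mm above the bench. The bezel is a black round rim 62 mm across and 22 mm tall (62 to 84 mm above the bench); below it is a narrower neck (52 mm across) down to the scale's flat top at 50 mm. It can be gripped across its diameter at any yaw, from above. White face inside, recessed 6 mm, covered by a clear solid window flush with the top.
- bezel (a joint): Angle of the bezel with its white dial face, rad, clockwise seen from above is positive. At 0 the red zero mark points along the scale's local +x. It turns both ways (stops at +-3.6), held by light friction (0.05 N m), stays where left.
- needle (a joint): Angle of the black needle, rad, clockwise seen from above is positive; at 0 (empty pan) it points along the scale's local +x. It follows the load on the pan, about 4.9 rad per kg: the cup (its mass is not known beforehand) turns it 1.0 to 2.1 rad. It is independent of the bezel: the scale reads zero when bezel equals needle. Damped, settles within about 0.5 s.
- zero_mark (a point): Point on the red zero mark, a bar 13 mm by 5 mm on the dial face that continues as a red spot on the black rim; 24 mm from the dial's axis, at the level of the bezel's top. The dial's 30 divisions are 12 degrees (5 mm at this radius) each.
- needle_tip (a point): Needle's tip end, 24 mm from the dial's axis (the needle also has a short 7 mm tail and a brass hub), given at the level of the bezel's top.
- cup: Empty yellow steel parts cup, a straight open cylinder, 50 mm outside diameter, 90 mm tall, wall 2.5 mm, 0.2 to 0.45 kg. Origin: centre of its underside. z is its axis, up as it stands.
- mat: Thin black rubber mat, fixed, 260 by 90 by 3 mm, origin centre of its underside. Cup, jar and tin stand on it in a row along its long (local x) axis, about 75 mm between centres, in any order.
- jar: Bystander: glass jar with red lid, 52 mm diameter, 85 mm tall, origin at the centre of its underside, loose.
- tin: Bystander: steel tin with green label, 52 mm diameter, 100 mm tall, origin at the centre of its underside, loose.
- spray: Bystander: blue spray can with a white band and white cap, 52 mm diameter, 180 mm tall, origin at the centre of its underside, standing loose just behind the scale (about 130 mm along the scale's local +x from its middle).
- tape: Bystander: orange and black tape measure, 70 by 40 mm, 62 mm tall, standing loose just before the scale (about 130 mm along the scale's local -x from its middle), origin at the centre of its underside.
Mind the look-alikes: they are no part of the job. Leave any purple look-alike of the cup alone.

How it is judged:
On the way, in this order (a step that is already met when the one before it is completed fails the run):
1. the cup stands upright in the ring on the pan, let go (horizontal distance between cup and pan_seat below 0.006 m and z of cup in the frame of pan_seat below 0.003 m and angle between cup's own z axis and vertical below 0.08 rad and contact force between the fingers and cup below 0.05 N), for 0.3 s.
2. the red zero mark is at the needle's tip (horizontal distance between zero_mark and needle_tip below 0.0025 m), for 0.2 s.
At the end, for the whole second after the job is handed in: The cup stands at rest and upright (within 0.08 rad) on the pan, inside the ring (centres within 6 mm, underside within 3 mm of the pan), and the bezel is at rest with its zero mark within 2.5 mm (half a division) of the needle's tip (horizontal distance between zero_mark and needle_tip below 0.0025 m and velocity of joint bezel between -0.05 and 0.05 rad/s and horizontal distance between cup and pan_seat below 0.006 m and z of cup in the frame of pan_seat below 0.003 m and angle between cup's own z axis and vertical below 0.08 rad and linear speed of cup below 0.02 m/s); the robot touches nothing.
It fails at once if a bystander (jar, tin, spray can or tape measure) is shifted by more than 25 mm or tipped (distance of any of jar, tin, spray, tape from where it was at the start of the episode above 0.025 m or angle between any of tape, jar, tin, spray's own z axis and vertical above 0.3 rad).
It fails at once if the cup is tipped over (more than 0.7 rad) (angle between cup's own z axis and vertical above 0.7 rad).
It fails at once if the cup is dropped or slammed onto the scale (more than 60 N between them) (contact force between cup and scale above 60 N).
It also fails if it takes over 61 s, if anything falls off the work surface, if the arm or the gripper's body presses on something with over 40 N, if the wrist force passes 120 N, or if a joint passes its speed limit or range.

## Robot

A 6-joint arm with a two-finger parallel gripper is mounted at the origin on the work surface. World frame = base frame: x ahead of the robot, y to its left, z up, the work surface at z = 0. Lengths are in m, angles in rad, forces in N, time in s.
With the tool pointing down it reaches from about 0.425 to 0.95 m from the base axis. Payload 3.5 kg.
Tool frame: the origin (TCP) lies at the very end of the fingers, on their centre line; the grasp point (between the pads) lies 19 mm behind it (ctrl.grip_point_offset is the distance from the TCP to the grasp point, in m); z points along the fingers, y is the line along which they close (so a half turn about z gives the same grasp; the last joint's range is limited). The gripper opens to 85 mm and grips with 20 to 120 N. Pads are 22 mm wide; open, the fingers measure 114 mm over their backs; the gripper's body (76 mm by 85 mm) begins 54 mm behind the grasp point. The pads swing forward as they close: fully open they stand 13 mm farther back than shut.
Start: joints at [1.14, 0.286, 1.577, -0, 1.279, -0.15], TCP at [0.187, 0.649, 0.231] pointing down, gripper open.
Joint ranges: [-2.77, 2.77], [-0.9, 2.22], [0.21, 2.48], [-1.53, 4.67], [0.24, 2.81], [-2.84, 2.84]. Speed limits (rad/s): [2.79, 2.79, 3.14, 3.14, 3.14, 3.14].

## Interface

Orientations are given as a unit quaternion [x, y, z, w].
In Python, from plant import telemetry, vision, ctrl gives the robot as it stands.
- The arm moves only by the tool arm_command, never from a script. Its argument "series" is one flat list of numbers, 7 for each row, row after row: the shift along the tool's x, y, z in cm, then the turn, a rotation vector about the tool's x, y, z in degrees, then the closure, from 0 (fully open) to 1 (shut). A call has 1 to 10 rows; each row is the pose to reach, as a shift and turn from the pose commanded when the call began, along the tool's axes at that moment; what a row does not reach only later rows make up. A row lasts 1/12 s, in which the tool goes at most 41.7 mm and 7.16 degrees, less where a joint would pass 70% of its speed; a pose out of reach is approached as far as the arm can. A call with a gripper value outside its range is refused whole. The fingers move at their own pace and stop on an object; "force" is the grip in N (left out, the last holds). Time passes only in rows, so rows that repeat a pose let the fingers close. It gives the time, the measured TCP pose, the force, the opening and the grip force at its end, in the units of the state.
- telemetry.get_state(): the state, without advancing time (a new reading comes with each control period).
- vision.read_camera(name): name is "scene" or "top"; returns a dict with "color" (384x512x3 uint8, blue, green, red), "K" (3x3 intrinsics, pixels), "rvec" (rotation vector, rad) and "tvec" (3), from world to camera coordinates, as OpenCV has them. Camera axes: x right, y down, z forward; pixel columns grow to the right and rows downward; lengths in m; the calibration is good to about 2 mm. A picture is of the moment at which its call begins. There is no depth.
- ctrl.sign_off(): hands the job in; it is judged then, once.
The state is a dict: "time": time; "qpos": joint angles; "dq": joint speeds; "joint_efforts": joint torques, N m; "eef_pos": TCP position; "tcp_rot": TCP orientation; "contact_force": force on the tool from outside, world axes, zero at the start; "wrist_torque": the same for the moment, N m; "opening": opening from 0.0 (shut) to 1.0 (fully open); "finger_force": force on a finger pad.
Only numpy, scipy, OpenCV 4.12 (cv2) and the standard library are available. Lean on these libraries where they do the work, as an engineer would, in place of code of your own. Each camera call takes 0.05 s, during which the arm holds its last target. There are 200 camera calls.

## Working session

There is one attempt and no reset: what is moved stays moved. The work goes in short steps, Python scripts to look and compute and a tool call to move; the robot and the scene stay as the last step left them, time stands still between calls to the robot, and variables do not carry over. Pictures are saved under pics/ and viewed, at most 10 in all, crops included, and the job is handed in when it is done.

Besides the shell and the picture viewer there is one more tool, called as name(argument=value, ...) on one line, values as JSON. arm_command: Moves the arm, as the interface text tells. Its arguments: {"type":"object","properties":{"series":{"type":"array","items":{"type":"number"}},"force":{"type":"number"}},"required":["series"]}

```bash
mkdir -p pics; cat > h.py <<'E'
import numpy as np, cv2
from scipy.spatial.transform import Rotation as R
from plant import telemetry, vision, ctrl
def cam(n): return vision.read_camera(n)
def ray(c,u,v,z):
    M=R.from_rotvec(np.ravel(c["rvec"])).as_matrix(); t=np.ravel(c["tvec"])
    o=-M.T@t; d=M.T@np.linalg.inv(c["K"])@np.array([u,v,1.]); return o+d*(z-o[2])/d[2]
def px(c,p): return cv2.projectPoints(np.array([p],float),np.array(c["rvec"],float),np.array(c["tvec"],float),np.array(c["K"],float),None)[0].ravel()
def totool(p,s=None):
    s=s or telemetry.get_state(); return R.from_quat(s["tcp_rot"]).inv().apply(np.array(p)-s["eef_pos"])*100
E
python3 - <<'E'
from h import *
import pickle
a=cam("scene");b=cam("top");pickle.dump((a,b),open("c0.pkl","wb"))
cv2.imwrite("pics/a.png",np.vstack([a["color"],b["color"]])[:, :] if 0 else cv2.resize(np.hstack([a["color"],b["color"]]),(800,300),interpolation=cv2.INTER_AREA))
cv2.imwrite("pics/top.png",cv2.resize(b["color"],(800,600),interpolation=cv2.INTER_CUBIC))
for c in(a,b): print(ray(c,256,192,0), -R.from_rotvec(np.ravel(c["rvec"])).as_matrix().T@np.ravel(c["tvec"]))
s=telemetry.get_state();print(s); print(R.from_quat(s["tcp_rot"]).as_matrix().round(3))
E
```

```text
[ 0.50713575 -0.05767226  0.        ] [0.95265428 0.56001464 0.73995777]
[ 0.56714701 -0.01404685  0.        ] [0.44113721 0.00268233 1.10422951]
{'time': 0.1, 'qpos': array([ 1.14003024e+00,  2.87086727e-01,  1.57805822e+00, -2.23301792e-05,
        1.27861663e+00, -1.50007257e-01]), 'dq': array([-0.00034518, -0.00089437, -0.00132   , -0.00109056,  0.00196858,
       -0.00083816]), 'joint_efforts': array([ 6.81416750e-04, -4.07295406e+01, -2.93700725e+01, -1.67237140e-04,
        3.46690271e-03, -7.14260906e-06]), 'eef_pos': array([0.18675616, 0.64801555, 0.23006412]), 'tcp_rot': array([ 1.39915530e-01,  9.90162849e-01, -1.04212072e-03, -3.00265600e-04]), 'contact_force': array([ 0.18828343, -0.1288994 ,  0.27022597]), 'wrist_torque': array([-0.01493787, -0.02570713, -0.02128292]), 'finger_force': 0.0, 'opening': 0.9998350710754869}
[[-0.961  0.277 -0.001]
 [ 0.277  0.961 -0.002]
 [ 0.    -0.002 -1.   ]]
```

View pics/a.png

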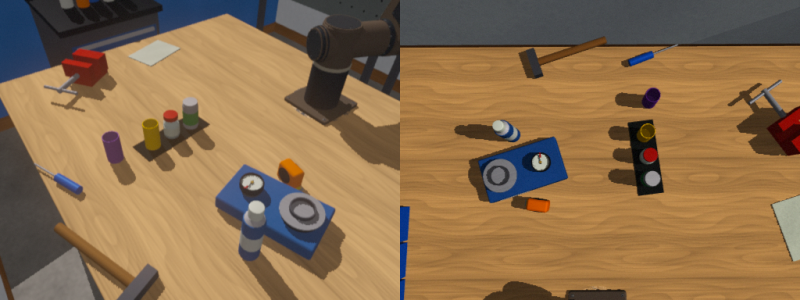

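View pics/top.png

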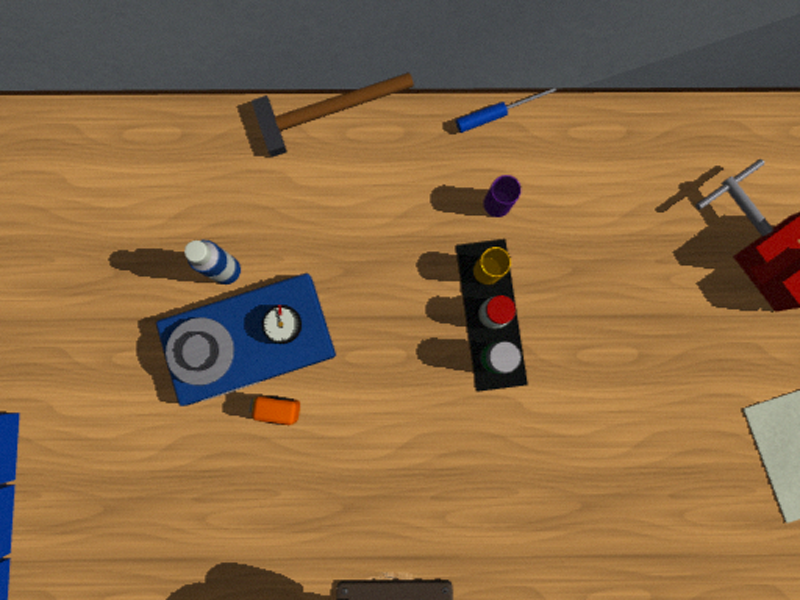

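Top view (800 px wide): cup candidates are the yellow cup at (492,265), the purple look-alike at (502,195), the red-lidded jar at (498,312) and the tin at (503,358). I choose the yellow cup. Pan is at (200,350), dial at (281,323), spray can at (212,260) and tape at (276,410).

```bash
python3 - <<'E'
from h import *
import pickle
a,b=pickle.load(open("c0.pkl","rb"))
t=b["color"]
f=lambda i,x,y,w,h,k:cv2.resize(i[y:y+h,x:x+w],None,fx=k,fy=k,interpolation=cv2.INTER_CUBIC)
L=f(t,95,165,125,100,4); Rr=f(t,280,140,70,100,4)
cv2.imwrite("pics/crop.png",np.hstack([L,Rr]))
E
```

```text
(no output)
```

View pics/crop.png

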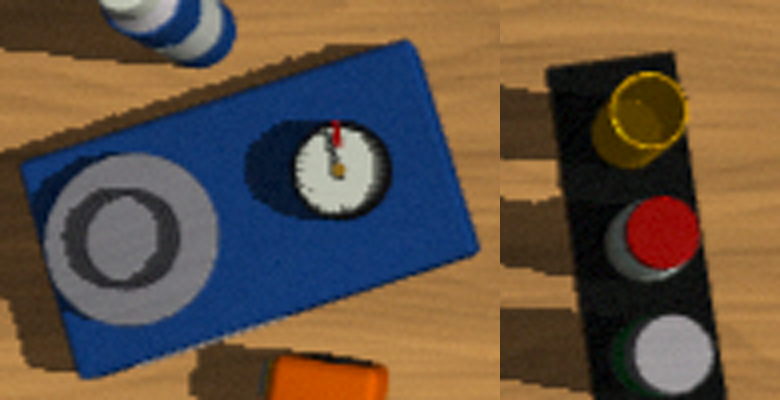

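```bash
python3 - <<'E'
from h import *
import pickle
a,b=pickle.load(open("c0.pkl","rb"))
l=lambda u,v,z:ray(b,95+u/4-.4,165+v/4-.4,z)[:3]
r=lambda u,v,z:ray(b,280+(u-500)/4-.4,140+v/4-.4,z)[:3]
C=[l(*p,.05) for p in((22,162),(408,40),(480,250),(85,378))]
c=np.mean(C,0);yd=(C[0]+C[3]-C[1]-C[2]);yd/=np.linalg.norm(yd)
print("scale",c,"y dir",yd,"sizes",np.linalg.norm(C[0]-C[1]),np.linalg.norm(C[0]-C[3]))
print("pan from scale",c+.07*yd,"dial",c-.07*yd)
print("pan rim",l(131,239,.072),"ring",l(121.5,238,.084),"dial",l(342,170,.084))
q=r(648,112,.093);j=r(663,233,.088);t=r(674,354,.103);print("cup",q,"jar",j,"tin",t)
d=R.from_quat(telemetry.get_state()["tcp_rot"]).as_matrix()
print("scene check px",px(a,q),px(a,l(342,170,.084)),px(a,l(131,239,.072)),px(a,l(121.5,238,.084)))
T=np.array([q[0],q[1],.2]);print(totool(T)); 
S=a["color"]
f=lambda i,x,y,w,h,k:cv2.resize(i[y:y+h,x:x+w],None,fx=k,fy=k,interpolation=cv2.INTER_CUBIC)
cv2.imwrite("pics/s.png",np.hstack([f(S,270,200,165,130,3),f(S,165,110,90,130,3)]))
E
```

```text
scale [0.49959019 0.24504999 0.05      ] y dir [-0.30142933  0.95348852  0.        ] sizes 0.26318464638224176 0.14674408567001657
pan from scale [0.47849014 0.31179418 0.05      ] dial [0.52069024 0.17830579 0.05      ]
pan rim [0.478098   0.31478481 0.072     ] ring [0.47833214 0.31713701 0.084     ] dial [0.5202995  0.17932896 0.084     ]
cup [ 0.61793711 -0.16690347  0.093     ] jar [ 0.54125469 -0.17524507  0.088     ] tin [ 0.46473507 -0.17741039  0.103     ]
scene check px [190.61607986 157.4983459 ] [320.10029578 230.65811616] [384.70925092 268.49227463] [386.87141649 265.56659108]
[-64.01049885 -66.34757643   3.1295225 ]
```

View pics/s.png

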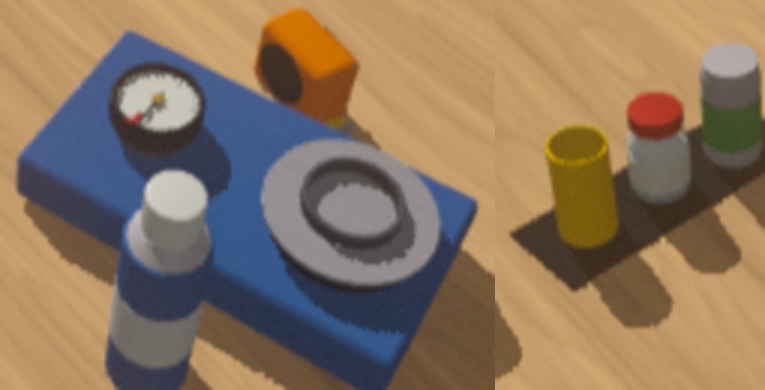

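Crop confirms the choice: the yellow cup's rim is at top px (317,168), and it stands upright next to the red-lidded jar. The scale positions agree between the two views to about 3 px, so I'm moving above the cup.

arm_command(series=[-64,-66.3,0,0,0,-20,0,-64,-66.3,0,0,0,-20,0,-64,-66.3,0,0,0,-20,0,-64,-66.3,0,0,0,-20,0,-64,-66.3,0,0,0,-20,0,-64,-66.3,0,0,0,-20,0,-64,-66.3,0,0,0,-20,0,-64,-66.3,0,0,0,-20,0,-64,-66.3,0,0,0,-20,0,-64,-66.3,0,0,0,-20,0])

```text
time: 0.93
eef_pos: [0.3821, 0.2784, 0.231]
tcp_rot: [-0.034, 0.999, -0.0, -0.0]
contact_force: [0.9, 0.5, -0.2]
opening: 1.004
finger_force: 0.0
```

```bash
python3 - <<'E'
from h import *
import pickle
from scipy.optimize import least_squares
a,b=pickle.load(open("c0.pkl","rb"))
def fit(ps,pt,z): 
    r=least_squares(lambda p:np.r_[px(a,[p[0],p[1],z])-ps,px(b,[p[0],p[1],z])-pt],[.5,0]); return r.x,r.fun
print("cup",fit((165+83/3-.3,110+146/3-.3),(317-.4,168-.4),.093))
print("ring",fit((270+354/3-.3,200+201/3-.3),(95+121.5/4-.4,165+238/4-.4),.084))
print("dial",fit((270+157/3-.3,200+101/3-.3),(95+342/4-.4,165+170/4-.4),.084))
print(a["K"][0,0],b["K"][0,0])
s=telemetry.get_state();print(s["time"],s["eef_pos"],R.from_quat(s["tcp_rot"]).as_matrix().round(3));print(totool([.618,-.167,.2]))
E
```

```text
cup (array([ 0.61658793, -0.16485618]), array([-0.81718033, -0.64249539, -0.79269408,  0.52903519]))
ring (array([0.47861887, 0.31881251]), array([-0.24108428, -0.4654105 , -0.66408693, -0.11024212]))
dial (array([0.52072517, 0.18346555]), array([-0.69088343, -1.34964008, -1.63567144, -0.15813018]))
428.23783409732476 404.2519801268268
0.9333 [0.38211219 0.27840188 0.23098308] [[-0.998 -0.069 -0.   ]
 [-0.069  0.998 -0.   ]
 [ 0.    -0.    -1.   ]]
[-20.47556957 -46.05444041   3.09807423]
```

arm_command(series=[-20.4,-45.9,0,0,0,0,0,-20.4,-45.9,0,0,0,0,0,-20.4,-45.9,0,0,0,0,0,-20.4,-45.9,0,0,0,0,0,-20.4,-45.9,0,0,0,0,0,-20.4,-45.9,0,0,0,0,0,-20.4,-45.9,0,0,0,0,0,-20.4,-45.9,0,0,0,0,0,-20.4,-45.9,0,0,0,0,0,-20.4,-45.9,0,0,0,0,0])

```text
time: 1.77
eef_pos: [0.5771, -0.09, 0.2307]
tcp_rot: [-0.034, 0.999, 0.0, -0.0]
contact_force: [0.8, -0.1, 0.9]
opening: 0.999
finger_force: 0.0
```

```bash
python3 - <<'E'
from h import *
print(totool([.617,-.166,.055]))
E
```

```text
[-3.48393867 -7.86187248 17.56835648]
```

arm_command(series=[-3.5,-7.9,0,0,0,0,0,-3.5,-7.9,0,0,0,0,0,-3.5,-7.9,0,0,0,0,0,-3.5,-7.9,3,0,0,0,0,-3.5,-7.9,6,0,0,0,0,-3.5,-7.9,8,0,0,0,0,-3.5,-7.9,8,0,0,0,0,-3.5,-7.9,8,0,0,0,0,-3.5,-7.9,8,0,0,0,0,-3.5,-7.9,8,0,0,0,0])

```text
time: 2.6
eef_pos: [0.6184, -0.1647, 0.1539]
tcp_rot: [-0.034, 0.999, -0.001, 0.002]
contact_force: [0.7, 0.2, 0.4]
opening: 1.002
finger_force: 0.0
```

```bash
python3 - <<'E'
from h import *
print(totool([.617,-.166,.055]))
a=cam("scene");b=cam("top")
f=lambda i,x,y,w,h,k:cv2.resize(i[y:y+h,x:x+w],None,fx=k,fy=k,interpolation=cv2.INTER_CUBIC)
cv2.imwrite("pics/g1.png",np.hstack([f(a["color"],140,70,120,130,3),f(b["color"],260,120,120,130,3)]))
s=telemetry.get_state()
print(px(a,s["eef_pos"]),px(b,s["eef_pos"]))
E
```

```text
[ 0.18552674 -0.09569891  9.89417815]
[187.95261977 137.31066263] [319.83833643 163.06624265]
```

View pics/g1.png

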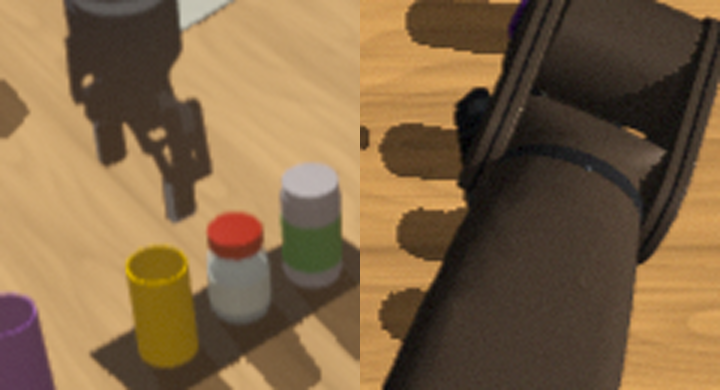

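Left half (scene camera): the open fingers, at (112,160) and (180,215), straddle the cup's rim at (158,265) as seen along the view. The top view is blocked by the arm. Descending.

arm_command(series=[0.1,-0.1,2.5,0,0,0,0,0.1,-0.1,5,0,0,0,0,0.1,-0.1,7,0,0,0,0,0.1,-0.1,8.5,0,0,0,0,0.1,-0.1,9.5,0,0,0,0,0.1,-0.1,9.9,0,0,0,0,0.1,-0.1,9.9,0,0,0,0,0.1,-0.1,9.9,0,0,0,0.2,0.1,-0.1,9.9,0,0,0,0.3,0.1,-0.1,9.9,0,0,0,0.35], force=40)

```text
time: 3.53
eef_pos: [0.6172, -0.1659, 0.0539]
tcp_rot: [-0.034, 0.999, -0.001, 0.001]
contact_force: [-0.1, -0.1, -0.2]
opening: 0.648
finger_force: 0.0
```

arm_command(series=[0,0,0,0,0,0,0.45,0,0,0,0,0,0,0.55,0,0,0,0,0,0,0.7,0,0,0,0,0,0,0.8,0,0,0,0,0,0,0.8,0,0,0,0,0,0,0.8,0,0,0,0,0,0,0.8])

```text
time: 4.12
eef_pos: [0.6172, -0.1662, 0.054]
tcp_rot: [-0.034, 0.999, -0.001, 0.001]
contact_force: [-0.5, -0.7, 5.9]
opening: 0.585
finger_force: 41.6
```

arm_command(series=[0,0,-0.5,0,0,0,0.8,0,0,-1.5,0,0,0,0.8,0,0,-3.5,0,0,0,0.8,0,0,-6,0,0,0,0.8,0,0,-9,0,0,0,0.8,0,0,-12,0,0,0,0.8,0,0,-14,0,0,0,0.8,0,0,-15,0,0,0,0.8,0,0,-15,0,0,0,0.8,0,0,-15,0,0,0,0.8])

```text
time: 4.95
eef_pos: [0.6155, -0.1651, 0.2012]
tcp_rot: [-0.034, 0.999, 0.0, -0.001]
contact_force: [0.2, 1.0, -4.5]
opening: 0.578
finger_force: 42.6
```

```bash
python3 - <<'E'
from h import *
s=telemetry.get_state();print(s["contact_force"],s["opening"])
print(totool([.479,.317,.205]),s["qpos"])
E
```

```text
[ 0.17045039  0.96545659 -4.51488002] 0.5779932485314387
[10.32540636 49.02718704 -0.32337798] [-4.21061961e-01  2.30459510e-01  1.70068039e+00  7.16741828e-05
  1.21228823e+00 -2.06023738e+00]
```

Cup held, weight about 4.5 N. Carrying it to above the pan.

arm_command(series=[0.2,1,0,0,0,0,0.8,0.63,3,0,0,0,0,0.8,1.26,6,0,0,0,0,0.8,2.0,9.5,0,0,0,0,0.8,2.7,13,0,0,0,0,0.8,3.5,16.5,0,0,0,0,0.8,4.2,20,0,0,0,0,0.8,5.0,23.5,0,0,0,0,0.8,5.7,27,0,0,0,0,0.8,6.4,30.5,0,0,0,0,0.8])

```text
time: 5.78
eef_pos: [0.5287, 0.1365, 0.1996]
tcp_rot: [-0.034, 0.999, 0.0, -0.003]
contact_force: [1.5, -0.2, -4.4]
opening: 0.585
finger_force: 42.6
```

arm_command(series=[0.7,3.5,0,0,0,0,0.8,1.5,7,0,0,0,0,0.8,2.2,10.5,0,0,0,0,0.8,2.9,13.5,0,0,0,0,0.8,3.3,15.7,0,0,0,0,0.8,3.6,17.2,0,0,0,0,0.8,3.8,18,0,0,0,0,0.8,3.9,18.5,0,0,0,0,0.8,3.9,18.5,0,0,0,0,0.8,3.9,18.5,0,0,0,0,0.8])

```text
time: 6.62
eef_pos: [0.4797, 0.3157, 0.2014]
tcp_rot: [-0.034, 0.999, -0.001, -0.001]
contact_force: [-0.7, 0.2, -4.4]
opening: 0.584
finger_force: 42.7
```

```bash
python3 - <<'E'
from h import *
s=telemetry.get_state();print(s["contact_force"],s["eef_pos"])
print(totool([.479,.317,.150]))
E
```

```text
[-0.69417774  0.18702433 -4.43322717] [0.47968747 0.31568863 0.20142363]
[0.05225963 0.14100925 5.14229599]
```

Lower to just above the ring (TCP z ≈ 0.145, cup bottom ≈ 0.094) and look.

arm_command(series=[0,0.1,1.5,0,0,0,0.8,0,0.1,3.5,0,0,0,0.8,0,0.1,5,0,0,0,0.8,0,0.1,5.6,0,0,0,0.8,0,0.1,5.6,0,0,0,0.8,0,0.1,5.6,0,0,0,0.8,0,0.1,5.6,0,0,0,0.8])

```text
time: 7.2
eef_pos: [0.481, 0.3173, 0.1478]
tcp_rot: [-0.034, 0.999, 0.0, 0.001]
contact_force: [-0.1, -0.5, -3.6]
opening: 0.584
finger_force: 42.7
```

```bash
python3 - <<'E'
from h import *
a=cam("scene");b=cam("top")
import pickle;pickle.dump((a,b),open("c1.pkl","wb"))
f=lambda i,x,y,w,h,k:cv2.resize(i[y:y+h,x:x+w],None,fx=k,fy=k,interpolation=cv2.INTER_CUBIC)
cv2.imwrite("pics/g2.png",np.hstack([f(a["color"],335,200,100,100,5),f(b["color"],95,190,75,125,4)]))
s=telemetry.get_state();e=s["eef_pos"];print(e,s["contact_force"])
c=e-[0,0,.051]
print("cup bottom px",px(a,c),"ring top exp", px(a,[c[0],c[1],.084]),px(b,c))
E
```

```text
[0.48095352 0.31755457 0.14796924] [ 0.56889888  0.20219274 -4.48141437]
cup bottom px [387.51415326 262.19599811] ring top exp [386.09516373 266.4056747 ] [123.23239987 222.86077694]
```

View pics/g2.png

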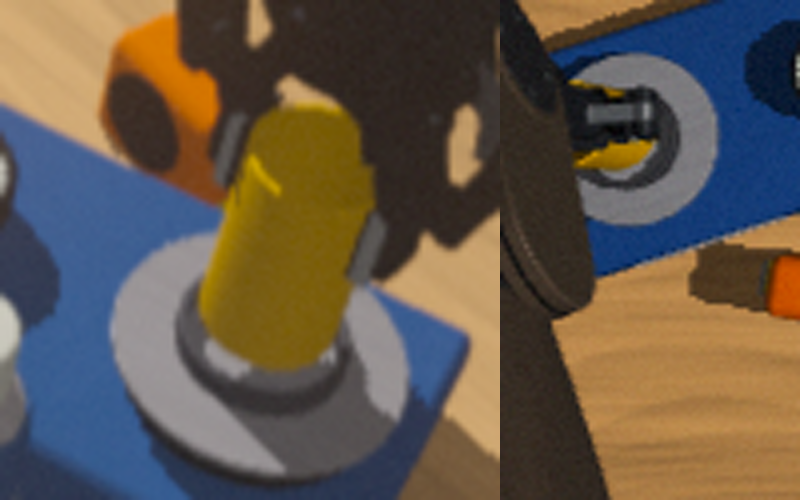

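Scene crop: the cup's lower end, with its bottom arc at about (280,370), hangs just over the ring, which spans columns 176 to 352. Fitting both in the same camera, so that calibration error cancels.

```bash
cat > fit.py <<'E'
from h import *
import pickle
from scipy.optimize import least_squares
th=np.linspace(0,2*np.pi,90)
def P(c,pts): return cv2.projectPoints(np.array(pts,float),np.array(c["rvec"],float),np.array(c["tvec"],float),np.array(c["K"],float),None)[0].reshape(-1,2)
def circ(x,y,z,r): return np.c_[x+r*np.cos(th),y+r*np.sin(th),0*th+z]
def cuphull(c,x,y,z,tx,ty):
    A=circ(0,0,0,.025);B=circ(0,0,.09,.025);Q=R.from_rotvec([tx,ty,0]).apply(np.r_[A,B])+[x,y,z]
    return cv2.convexHull(P(c,Q).astype(np.float32))
def contour(c,rows):
    h=cv2.cvtColor(c["color"],cv2.COLOR_BGR2HSV);m=cv2.inRange(h,(20,150,50),(34,255,255))
    x0,y0,w,hh=345,205,80,80;m2=np.zeros_like(m);m2[y0:y0+hh,x0:x0+w]=m[y0:y0+hh,x0:x0+w]
    k=max(cv2.findContours(m2,cv2.RETR_EXTERNAL,cv2.CHAIN_APPROX_NONE)[0],key=cv2.contourArea).reshape(-1,2)
    return k[(k[:,1]>rows)].astype(float)
E
python3 - <<'E'
from fit import *
a0,_=pickle.load(open("c0.pkl","rb"));a,_=pickle.load(open("c1.pkl","rb"))
k=contour(a,0);print("extent",k.min(0),k.max(0))
k=k[k[:,1]>240]
k=k[(k[:,1]>256)|(k[:,0]<393)]
e=np.array([.481,.3175,.097])
for free in(0,1):
    def f(p):
        h=cuphull(a,p[0],p[1],e[2],*( (p[2],p[3]) if free else (0,0)))
        return [cv2.pointPolygonTest(h,(float(q[0]),float(q[1])),True)-.5 for q in k]
    r=least_squares(f,np.r_[e[:2],0,0] if free else e[:2],loss="soft_l1",diff_step=1e-3,x_scale=[.01,.01,.1,.1][:2+2*free]);print(r.x,np.abs(f(r.x)).mean())
# ring extents, scene, crop s
obs=np.array([270+301/3,270+404/3,200+157/3])-.33
def g(p):
    q=P(a0,circ(*p,.084,.032));return [q[:,0].min()-obs[0],q[:,0].max()-obs[1],q[:,1].min()-obs[2]]
r=least_squares(g,[.479,.317]);print("ring",r.x,r.fun)
obs2=np.array([270+262/3,270+440/3,200+140/3])-.33
def g2(p):
    q=P(a0,circ(*p,.072,.055));return [q[:,0].min()-obs2[0],q[:,0].max()-obs2[1],q[:,1].min()-obs2[2]]
r=least_squares(g2,[.479,.317]);print("pan",r.x,r.fun)
E
```

```text
extent [375. 220.] [409. 273.]
[0.47947836 0.31761355] 0.3638187408365337
[ 0.47944788  0.31723464 -0.02269973  0.00215637] 0.3510426381437843
ring [0.47823658 0.31750975] [-0.379237    0.37446251 -0.02889359]
pan [0.47705971 0.31793633] [-0.18512529  0.18179734 -0.02475519]
```

arm_command(series=[0.15,0,0,0,0,0,0.8,0.15,0,0,0,0,0,0.8,0.15,0,0.4,0,0,0,0.8,0.15,0,0.8,0,0,0,0.8,0.15,0,1.2,0,0,0,0.8,0.15,0,1.6,0,0,0,0.8,0.15,0,2.0,0,0,0,0.8,0.15,0,2.0,0,0,0,0.8,0.15,0,2.0,0,0,0,0.8])

```text
time: 8.05
eef_pos: [0.4781, 0.3171, 0.1257]
tcp_rot: [-0.034, 0.999, -0.0, -0.001]
contact_force: [-0.0, 0.2, -4.1]
opening: 0.581
finger_force: 42.7
```

arm_command(series=[0,0,0.2,0,0,0,0.8,0,0,0.4,0,0,0,0.8,0,0,0.6,0,0,0,0.8,0,0,0.8,0,0,0,0.8,0,0,0.8,0,0,0,0.8,0,0,0.8,0,0,0,0.8,0,0,0.8,0,0,0,0.8])

```text
time: 8.63
eef_pos: [0.4786, 0.3173, 0.1186]
tcp_rot: [-0.034, 0.999, 0.0, 0.0]
contact_force: [-0.9, 0.0, -0.9]
opening: 0.583
finger_force: 42.8
```

arm_command(series=[0,0,0.1,0,0,0,0.8,0,0,0.2,0,0,0,0.8,0,0,0.2,0,0,0,0.8,0,0,0.2,0,0,0,0.8])

```text
time: 8.97
eef_pos: [0.4786, 0.3173, 0.1165]
tcp_rot: [-0.034, 0.999, 0.0, 0.0]
contact_force: [-1.3, -0.0, -0.6]
opening: 0.582
finger_force: 42.9
```

arm_command(series=[0,0,0,0,0,0,0.4,0,0,0,0,0,0,0.35,0,0,0,0,0,0,0.25,0,0,0,0,0,0,0.15,0,0,0,0,0,0,0.1,0,0,0,0,0,0,0.1,0,0,0,0,0,0,0.1])

```text
time: 9.55
eef_pos: [0.4785, 0.3173, 0.1164]
tcp_rot: [-0.034, 0.999, 0.0, 0.0]
contact_force: [-0.2, 0.5, -0.2]
opening: 0.899
finger_force: 0.0
```

arm_command(series=[0,0,-0.5,0,0,0,0,0,0,-2,0,0,0,0,0,0,-5,0,0,0,0,0,0,-9,0,0,0,0,0,0,-13,0,0,0,0,0,0,-13.5,0,0,0,0,0,8,-13.5,0,0,0,0,0,12,-13.5,0,0,0,0,0,12,-13.5,0,0,0,0,0,12,-13.5,0,0,0,0])

```text
time: 10.38
eef_pos: [0.469, 0.442, 0.2514]
tcp_rot: [-0.036, 0.999, 0.002, 0.0]
contact_force: [-0.5, -1.3, -0.5]
opening: 1.001
finger_force: 0.0
```

```bash
python3 - <<'E'
from fit import *
a=cam("scene");b=cam("top");pickle.dump((a,b),open("c2.pkl","wb"))
f=lambda i,x,y,w,h,k:cv2.resize(i[y:y+h,x:x+w],None,fx=k,fy=k,interpolation=cv2.INTER_CUBIC)
cv2.imwrite("pics/g3.png",np.hstack([f(a["color"],290,190,140,120,3),f(b["color"],150,180,44,45,8)]))
k=contour(a,0);print(k.min(0),k.max(0))
def g(p):
    h=cuphull(a,p[0],p[1],.063,p[2],p[3]); return [cv2.pointPolygonTest(h,(float(q[0]),float(q[1])),True)-.5 for q in k]
r=least_squares(g,[.478,.3175,0,0],loss="soft_l1",diff_step=1e-3,x_scale=[.01,.01,.1,.1]);print(r.x,np.abs(r.fun).mean())
E
```

```text
[373. 232.] [410. 280.]
[ 0.46907928  0.31335938 -0.05393728  0.10830164] 0.384798212020901
```

View pics/g3.png

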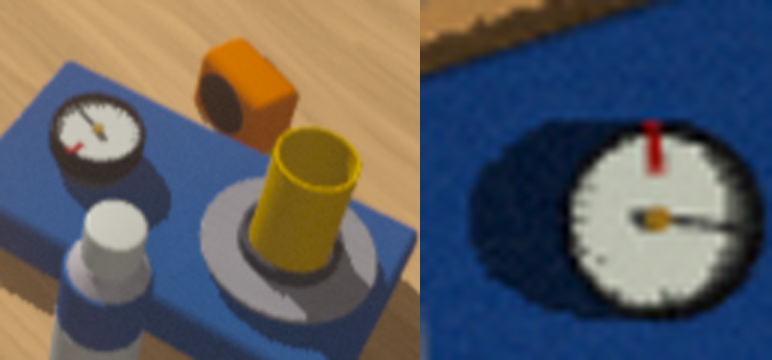

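Scene: the cup stands upright in the ring. Top crop (8x): the red mark is at (654,148) and the needle runs from its hub at (656,219) to its tip at (735,228), so the bezel needs about 98° clockwise. Going to the dial.

```bash
python3 - <<'E'
from fit import *
_,b=pickle.load(open("c2.pkl","rb"))
q=lambda u,v,z:ray(b,150+(u-420)/8-.44,180+v/8-.44,z)
h,n,m=q(656,219,.08),q(735,228,.08),q(654,148,.08)
an=lambda p:np.degrees(np.arctan2(*(p-h)[[1,0]]))
print(h,an(n),an(m),np.linalg.norm(n-h),np.linalg.norm(m-h))
print(q(664,217,.084),totool([.521,.183,.25]))
E
```

```text
[0.52104546 0.18266443 0.08      ] -96.85096122605218 2.469359677481958 0.02525322181718409 0.022648970810722598
[0.52135117 0.17944547 0.084     ] [ -3.3136779  -25.79596048   0.12064561]
```

arm_command(series=[-0.5,-4,0,0,0,0,0,-1,-8,0,0,0,0,0,-1.6,-12,0,0,0,0,0,-2.1,-16,0,0,0,0,0,-2.6,-20,0,0,0,0,0,-3,-23.5,0,0,0,0,0,-3.3,-25.5,0,0,0,0,0,-3.3,-25.8,0,0,0,0,0,-3.3,-25.8,0,0,0,0,0,-3.3,-25.8,0,0,0,0,0])

```text
time: 11.32
eef_pos: [0.5205, 0.1816, 0.2515]
tcp_rot: [-0.034, 0.999, 0.0, 0.0]
contact_force: [-0.1, -0.3, -0.0]
opening: 0.998
finger_force: 0.0
```

```bash
python3 - <<'E'
from h import *
print(totool([.521,.183,.059]),telemetry.get_state()["qpos"])
E
```

```text
[-0.05312557  0.12771625 19.24827264] [ 1.51359865e-01 -2.45541760e-03  1.86153721e+00  5.24452457e-04
  1.28235310e+00 -1.48665378e+00]
```

arm_command(series=[0,0.1,3,0,0,0,0,0,0.1,6,0,0,0,0,0,0.1,9,0,0,0,0,0,0.1,12,0,0,0,0,0,0.1,14.5,0,0,0,0,0,0.1,16.5,0,0,0,0,0,0.1,18,0,0,0,0,0,0.1,19,0,0,0,0,0,0.1,19.2,0,0,0,0,0,0.1,19.2,0,0,0,0], force=20)

```text
time: 12.15
eef_pos: [0.5203, 0.1836, 0.0589]
tcp_rot: [-0.035, 0.999, -0.0, -0.001]
contact_force: [0.6, 0.2, 0.3]
opening: 1.004
finger_force: 0.0
```

arm_command(series=[0,0,0,0,0,0,0.1,0,0,0,0,0,0,0.2,0,0,0,0,0,0,0.25,0,0,0,0,0,0,0.3,0,0,0,0,0,0,0.4,0,0,0,0,0,0,0.5,0,0,0,0,0,0,0.5], force=20)

```text
time: 12.73
eef_pos: [0.5219, 0.1822, 0.0613]
tcp_rot: [-0.034, 0.999, -0.001, 0.001]
contact_force: [-1.4, -2.5, 6.6]
opening: 0.727
finger_force: 21.2
```

Gripped at 61.8 mm. Turning clockwise.

arm_command(series=[0,0,0,0,0,3,0.5,0,0,0,0,0,8,0.5,0,0,0,0,0,13,0.5,0,0,0,0,0,18,0.5,0,0,0,0,0,23,0.5,0,0,0,0,0,28,0.5,0,0,0,0,0,33,0.5,0,0,0,0,0,38,0.5,0,0,0,0,0,43,0.5,0,0,0,0,0,48,0.5])

```text
time: 13.57
eef_pos: [0.5213, 0.1806, 0.0612]
tcp_rot: [0.376, 0.926, -0.002, 0.001]
contact_force: [-3.2, -9.1, 7.9]
opening: 0.732
finger_force: 21.5
```

arm_command(series=[0,0,0,0,0,5,0.5,0,0,0,0,0,10,0.5,0,0,0,0,0,15,0.5,0,0,0,0,0,20,0.5,0,0,0,0,0,25,0.5,0,0,0,0,0,30,0.5,0,0,0,0,0,35,0.5,0,0,0,0,0,40,0.5,0,0,0,0,0,45,0.5,0,0,0,0,0,48,0.5])

```text
time: 14.4
eef_pos: [0.5197, 0.1801, 0.0612]
tcp_rot: [0.72, 0.693, -0.004, 0.001]
contact_force: [-7.8, -12.1, 11.8]
opening: 0.727
finger_force: 21.8
```

arm_command(series=[0,0,0,0,0,2,0.5,0,0,0,0,0,3,0.5,0,0,0,0,0,3,0.5,0,0,0,0,0,3,0.5,0,0,0,0,0,3,0.5])

```text
time: 14.82
eef_pos: [0.5196, 0.1801, 0.0611]
tcp_rot: [0.737, 0.676, -0.004, 0.0]
contact_force: [-8.2, -11.1, 12.5]
opening: 0.725
finger_force: 21.8
```

arm_command(series=[0,0,0,0,0,0,0.2,0,0,0,0,0,0,0.1,0,0,0,0,0,0,0,0,0,-1,0,0,0,0,0,0,-4,0,0,0,0,0,0,-8,0,0,0,0,-3,0,-12,0,0,0,0,-7,0,-13,0,0,0,0,-11,0,-13,0,0,0,0,-13,0,-13,0,0,0,0])

```text
time: 15.65
eef_pos: [0.5102, 0.0511, 0.1927]
tcp_rot: [0.738, 0.675, 0.002, 0.002]
contact_force: [-0.2, -0.6, -0.1]
opening: 0.999
finger_force: 0.0
```

arm_command(series=[-2,0,0,0,0,0,0,-4,0,0,0,0,0,0,-4,0,0,0,0,0,0])

```text
time: 15.9
eef_pos: [0.5057, 0.011, 0.1902]
tcp_rot: [0.739, 0.674, 0.0, 0.001]
contact_force: [0.5, 0.0, -0.0]
opening: 1.001
finger_force: 0.0
```

```bash
python3 - <<'E'
from fit import *
a=cam("scene");b=cam("top");pickle.dump((a,b),open("c3.pkl","wb"))
f=lambda i,x,y,w,h,k:cv2.resize(i[y:y+h,x:x+w],None,fx=k,fy=k,interpolation=cv2.INTER_CUBIC)
cv2.imwrite("pics/g4.png",np.hstack([f(a["color"],290,190,140,120,3),f(b["color"],150,180,44,45,8)]))
print(telemetry.get_state()["contact_force"])
E
```

```text
[-0.21999358  0.28705746  0.7149231 ]
```

View pics/g4.png

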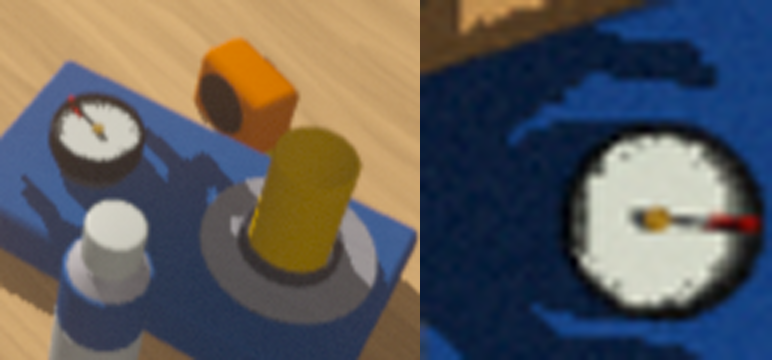

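Scene: cup upright in the ring; the red mark lies over the needle's end. Top crop: mark at about (735,222), hub (656,219), so nearly aligned. Checking the residual in numbers.

```bash
python3 - <<'E'
from fit import *
A2,B2=pickle.load(open("c2.pkl","rb"));A3,B3=pickle.load(open("c3.pkl","rb"))
for c2,c3,nm in((B2,B3,"top"),(A2,A3,"scene")):
    H=px(c3,[.521,.1835,.079]);u,v=np.round(H).astype(int);w=14
    def red(c):
        i=c["color"][v-w:v+w+1,u-w:u+w+1].astype(float);g=np.clip(i[:,:,2]-1.6*np.maximum(i[:,:,1],i[:,:,0])-15,0,None)
        yy,xx=np.mgrid[:2*w+1,:2*w+1];return np.array([(xx*g).sum(),(yy*g).sum()])/g.sum()+[u-w,v-w]
    def hub(c):
        i=c["color"][v-5:v+6,u-5:u+6].astype(float);g=np.clip(i[:,:,2]-1.5*i[:,:,0]-10,0,None)
        yy,xx=np.mgrid[:11,:11];return np.array([(xx*g).sum(),(yy*g).sum()])/g.sum()+[u-5,v-5]
    for c in(c2,c3):
        h,m=hub(c),red(c); hw,mw=ray(c,*h,.08),ray(c,*m,.08)
        # needle: darkness profile at radii 8..16 mm
        gray=cv2.cvtColor(c["color"],cv2.COLOR_BGR2GRAY).astype(np.float32);best=[]
        angs=np.radians(np.arange(-140,-60,.5))
        pr=[]
        for t in angs:
            p=P(c,[[hw[0]+r*np.cos(t),hw[1]+r*np.sin(t),.08] for r in np.linspace(.007,.014,10)]).astype(np.float32)
            pr.append(cv2.remap(gray,p[:,:1],p[:,1:],cv2.INTER_LINEAR).mean())
        pr=np.array(pr);wt=np.clip(np.median(pr)-pr-.3*(np.median(pr)-pr.min()),0,None)
        d=mw-hw;print(nm,"hub",hw[:2].round(4),"mark ang",np.degrees(np.arctan2(d[1],d[0])).round(1),"r",np.linalg.norm(d).round(4),"needle",np.degrees((angs*wt).sum()/wt.sum()).round(1),np.degrees(angs[pr.argmin()]),pr.min(),np.median(pr))
E
```

```text
top hub [0.521  0.1822] mark ang 3.6 r 0.0238 needle -93.8 -91.0 88.43467 175.1128
top hub [0.5208 0.1824] mark ang -92.1 r 0.0269 needle -93.1 -90.0 101.84629 198.55487
scene hub [0.5221 0.1841] mark ang 7.7 r 0.0201 needle -116.5 -116.00000000000001 126.21211 172.89444
scene hub [0.5177 0.1832] mark ang -91.5 r 0.0237 needle -92.3 -93.0 125.754005 186.24751
```

```bash
python3 -c "
from h import *
print(ctrl.sign_off())"
```

```text
the job is handed in; nothing more can be done
None
```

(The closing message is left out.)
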